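Reverse the row of engraving blocks

ROBOT

A 6-joint arm with a two-finger parallel gripper is mounted at the origin on the work surface. World frame = base frame: x ahead of the robot, y to its left, z up, the work surface at z = 0. Lengths are in m, angles in rad, forces in N, time in s.
With the tool pointing down it reaches from about 0.35 to 1 m from the base axis. Payload 7.1 kg.
Tool frame: the origin (TCP) lies on the centre line of the jaws, within the pads' length; the fingertips stand ctrl.tip_extent ahead of it and the grasp point (between the pads) lies 11 mm behind it (ctrl.tip_extent is the distance from the TCP to the fingertips, in m); x points along the fingers, y is the direction in which the jaws open and shut, and the axes are right-handed (so a half turn about x gives the same grasp; the last joint's range is limited). The gripper opens to 85 mm and grips with 20 to 120 N. Pads are 22 mm wide; open, the fingers measure 114 mm over their backs; the gripper's body (76 mm by 85 mm) begins 54 mm behind the grasp point. The pads swing forward as they close: fully open they stand 13 mm farther back than shut.
Start: joints at [-1.302, 0.423, 1.63, -0, 1.089, -0.019], TCP at [0.177, -0.599, 0.239] pointing down, gripper open.
Joint ranges: [-3, 3], [-0.9, 2.11], [0.09, 2.58], [-1.31, 4.45], [0.11, 2.69], [-2.54, 2.54]. Speed limits (rad/s): [2.39, 2.39, 3.01, 3.14, 3.14, 3.14].

INTERFACE

Orientations are given as a rotation vector (axis times angle).
In Python, from bench import state, vision, job, models, ctrl gives the robot as it stands.
- The arm moves only by the tool step_arm, never from a script. Its argument "targets" is a list of rows, each a list of 6 numbers: the shift along the world's x, y, z in m, then the turn, a rotation vector about the world's x, y, z in rad. A call has 1 to 12 rows; each row shifts and turns the commanded pose from where the row before left it; what a row does not reach is not made up. A row lasts 1/12 s, in which the tool goes at most 41.7 mm and 7.16 degrees, less where a joint would pass 70% of its speed; a pose out of reach is approached as far as the arm can. A call with a gripper value outside its range is refused whole. "fingers" is the opening in per cent of the stroke, from 0 (shut) to 100 (fully open), set as the call begins (left out, the last holds). The fingers move at their own pace and stop on an object; "force" is the grip in N (left out, the last holds). Time passes only in rows, so rows that do not move let the fingers close. It gives the time, the measured TCP pose, the force and the opening at its end, in the units of the state.
- state(): the state, without advancing time (a new reading comes with each control period).
- vision.camera(name): name is "scene" or "side" or "wrist"; returns a dict with "pixels" (420x560x3 uint8, red, green, blue), "z_map" (420x560 float32, m along the optical axis (not along the pixel's ray), 0 where there is no reading), "fx", "fy", "cx", "cy" (pixels), "extrinsics" (4x4, takes a point from world to camera coordinates). Camera axes: x right, y down, z forward; pixel columns grow to the right and rows downward; lengths in m; the calibration is good to about 2 mm. The wrist camera is an equidistant fisheye: a pixel r from the principal point sees the ray r / f radians off the axis. A picture is of the moment at which its call begins.
- job.job_done(): hands the job in, once; it reports no verdict.
Trained networks look in a picture, given as the dict that the camera call returned (one of the last four; its "shot" number tells which), for a name from the list of things; names that differ only in an ending like _2 or _b are one class to them, and where a whole thing is asked for, a point or a joint stands for the part that bears it (a point fixed in the world has none). Each returns a list of dicts, best first, with "p" (0 to 1); they miss things now and then, are a little off and sometimes report something else, mostly with a low value. They report only what shows in the picture. A call takes as long as a camera call. They do not tell look-alikes from the thing itself.
- models.search_frame(target, picture): "position" ([x, y, z] in m, in world coordinates, good to about 4 mm: the middle of the surface that is visible of it).
- models.masks_of(target, picture): "region" (420x560 bool, what is visible of it).
- models.place_of(target, picture): "position" ([x, y, z] in m, in world coordinates, good to about 4 mm: a listed point, or the origin of a listed thing).
The state is a dict: "clock": time; "joints": joint angles; "dq": joint speeds; "joint_efforts": joint torques, N m; "eef_pos": TCP position; "tool_rot": TCP orientation; "wrist_force": force on the tool from outside, world axes, zero at the start; "torque": the same for the moment, N m; "finger_gap": finger opening in m.
Only numpy, scipy, OpenCV 4.12 (cv2) and the standard library are available. Lean on these libraries where they do the work, as an engineer would, in place of code of your own. Each camera call takes 0.05 s, during which the arm holds its last target. There are 200 camera calls.

TASK

Move the four engraving blocks from the full rack to the empty rack in the reverse order, one to a compartment: the block now leftmost, as the robot sees it, goes to the rightmost compartment of the other rack, and so on along the row. Keep the blocks upright all the way and leave each standing flat on the floor of its compartment.

Things in the scene. Friction and masses are not known exactly. Their poses are not given: they have to be found in the camera images.
- full_rack: Rack full at the start, left or right of the other: dark wood tray fixed to the bench, 72 (x) by 236 (y) mm, turned up to 0.4 rad. Four compartments, centres at y = +87, +29, -29, -87 mm (+y: left as the robot sees it), each 64 (x) by 54 (y) mm inside, floor 6 mm and walls (4 mm thick) 16 mm above the bench. Origin on the bench under its centre, z up. A cork pad and a block in each.
- empty_rack: Rack empty at the start: dark wood tray fixed to the bench, 72 (x) by 236 (y) mm, turned up to 0.4 rad. Four compartments, centres at y = +87, +29, -29, -87 mm (+y: left as the robot sees it), each 64 (x) by 54 (y) mm inside, floor 6 mm and walls (4 mm thick) 16 mm above the bench. Origin on the bench under its centre, z up. No pads.
- block_round: Loose pale wood block, a cylinder 40 mm across, red-brown shellac top (3 mm narrower) holding a ring of brass. 48 mm high (44 wood, 4 shellac), brass 7 mm more; about 0.12 kg. Origin at the centre of its underside, z up. Its x is within 0.1 rad of the full rack's x at the start: grip the sides facing its +x and -x, clear of the neighbours.
- block_square: Loose pale wood block, a square prism 36 by 36 mm, red-brown shellac top (3 mm narrower) holding a square signet of brass. 48 mm high (44 wood, 4 shellac), brass 7 mm more; about 0.12 kg. Origin at the centre of its underside, z up. Its x is within 0.1 rad of the full rack's x at the start: grip the sides facing its +x and -x, clear of the neighbours.
- block_hex: Loose pale wood block, a hexagonal prism, 38 mm across the flats facing +x and -x, corners at +y and -y, red-brown shellac top (3 mm narrower) holding a small cross of brass. 48 mm high (44 wood, 4 shellac), brass 7 mm more; about 0.12 kg. Origin at the centre of its underside, z up. Its x is within 0.1 rad of the full rack's x at the start: grip the sides facing its +x and -x, clear of the neighbours.
- block_oblong: Loose pale wood block, an oblong prism, 44 mm along its x by 26 mm along its y, red-brown shellac top (3 mm narrower) holding an oblong plate of brass. 48 mm high (44 wood, 4 shellac), brass 7 mm more; about 0.12 kg. Origin at the centre of its underside, z up. Its x is within 0.1 rad of the full rack's x at the start: grip the sides facing its +x and -x, clear of the neighbours.
- pad_round: Cork pad, round, 48 mm across, 4 mm thick, fixed on the floor of the full rack's compartment where the round block starts; it stays there and shows where that block came from. Origin at the centre of its underside, z up.
- pad_square: Cork pad, square, 44 mm, 4 mm thick, fixed on the floor of the full rack's compartment where the square block starts; it stays there and shows where that block came from. Origin at the centre of its underside, z up.
- pad_hex: Cork pad, hexagonal, 46 mm across the flats, 4 mm thick, fixed on the floor of the full rack's compartment where the hex block starts; it stays there and shows where that block came from. Origin at the centre of its underside, z up.
- pad_oblong: Cork pad, oblong, 52 by 34 mm, 4 mm thick, fixed on the floor of the full rack's compartment where the oblong block starts; it stays there and shows where that block came from. Origin at the centre of its underside, z up.
Mind the look-alikes: they are no part of the job. Leave any orange look-alike of the empty_rack alone.

How it is judged:
By the outcome, as a careful person would: the job done as asked, in the order asked, and still so for the second after the job is handed in, with the robot touching nothing.
It also fails if it takes over 109 s, if anything falls off the work surface, if the arm or the gripper's body presses on something with over 40 N, if the wrist force passes 120 N, or if a joint passes its speed limit or range.

## Working session

There is one attempt and no reset: what is moved stays moved. The work goes in short steps, Python scripts to look and compute and a tool call to move; the robot and the scene stay as the last step left them, time stands still between calls to the robot, and variables do not carry over. Pictures are saved under pics/ and viewed, about 12 in all and at most 16, crops included, and the job is handed in when it is done.

Besides the shell and the picture viewer there is one more tool, called after "Call:" as name([rows], argument=value, ...), one row to a line, values as JSON. step_arm: Moves the arm, as the interface text tells. Its arguments: {"type":"object","properties":{"targets":{"type":"array"},"fingers":{"type":"number"},"force":{"type":"number"}},"required":["targets"]}

```bash
mkdir -p pics
cat > h.py <<'E'
import numpy as np, cv2
from bench import state, vision, job, models, ctrl
def save(c,n,crop=None):
    p=c["pixels"][:,:,::-1]
    if crop: 
        a,b,d,e=crop; p=cv2.resize(p[a:b,d:e],None,fx=3,fy=3,interpolation=cv2.INTER_CUBIC)
    cv2.imwrite("pics/"+n,p)
def cloud(c):
    z=c["z_map"]; v,u=np.mgrid[:420,:560]
    P=np.stack([(u-c["cx"])/c["fx"]*z,(v-c["cy"])/c["fy"]*z,z,np.ones_like(z)],-1)
    return (P@np.linalg.inv(c["extrinsics"]).T)[...,:3]
E
python3 - <<'E'
from h import *
s=state(); print(s["clock"],s["eef_pos"],s["tool_rot"],s["finger_gap"],ctrl.tip_extent)
ims=[]
for n in("scene","side"):
    c=vision.camera(n); ims.append(c)
    print(n,np.round(np.linalg.inv(c["extrinsics"])[:3,3],3),c["fx"])
    save(c,n+"1.png")
    for t in("full_rack","empty_rack","block_round","block_square","block_hex","block_oblong"):
        print(t,[(np.round(d["position"],3),round(d["p"],2)) for d in models.place_of(t,c)][:3])
E
```

```text
0.0 [ 0.17727002 -0.59874634  0.23851271] [ 2.06749629  0.30122723 -2.06785253] 0.08547707733452553 0.008
scene [1.013 0.153 0.508] 395.00892951577237
full_rack [(array([ 0.545,  0.191, -0.002]), 0.87)]
empty_rack [(array([ 0.329, -0.188, -0.002]), 0.89), (array([ 0.342,  0.149, -0.002]), 0.58), (array([0.545, 0.161, 0.005]), 0.16)]
block_round [(array([0.545, 0.163, 0.006]), 0.76)]
block_square [(array([0.543, 0.228, 0.005]), 0.74)]
block_hex []
block_oblong [(array([0.549, 0.114, 0.006]), 0.56)]
side [0.074 0.59  0.549] 494.4132590244558
full_rack [(array([ 0.547,  0.195, -0.003]), 0.65)]
empty_rack [(array([ 0.561, -0.186, -0.005]), 0.73), (array([ 0.346,  0.148, -0.001]), 0.67)]
block_round [(array([0.543, 0.163, 0.01 ]), 0.59)]
block_square [(array([0.551, 0.222, 0.015]), 0.79)]
block_hex [(array([0.543, 0.282, 0.009]), 0.65)]
block_oblong [(array([0.549, 0.107, 0.014]), 0.89)]
```

View pics/scene1.png

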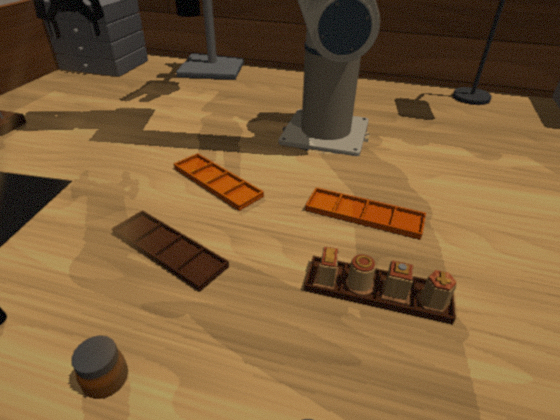

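View pics/side1.png

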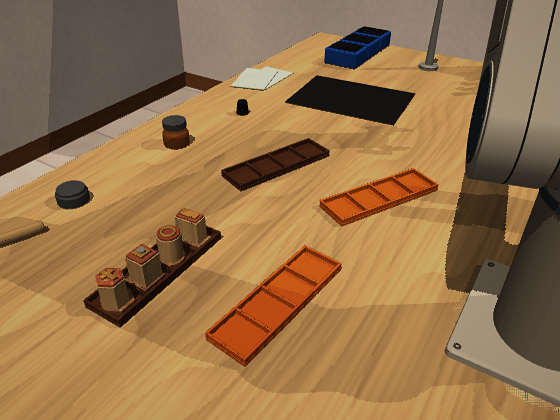

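```bash
cat >> h.py <<'E'
from scipy.spatial.transform import Rotation as R
def rect(P):
    (x,y),(w,h),a=cv2.minAreaRect((P[:,:2]*1000).astype(np.float32))
    if w>h: w,h,a=h,w,a-90
    a=(a+90)%180-90
    return np.round([x,y,w,h],1),round(np.radians(a),3)
E
python3 - <<'E'
from h import *
np.set_printoptions(suppress=True)
print(np.round(R.from_rotvec(state()["tool_rot"]).as_matrix(),3).tolist())
for n in("scene","side"):
    c=vision.camera(n); P=cloud(c); z=P[...,2]
    for t,q in(("full_rack",(.545,.193)),("empty_rack",(.56,-.186))):
        for d in models.masks_of(t,c):
            m=cv2.erode(d["region"].astype(np.uint8),np.ones((2,2)))>0
            m&=c["z_map"]>0
            p=P[m]
            if len(p)<50 or np.hypot(*(np.median(p[:,:2],0)-q))>.08: continue
            k=(p[:,2]>.009)&(p[:,2]<.021)
            print(n,t,round(d["p"],2),"rim",rect(p[k]),"zpct",np.round(np.percentile(p[:,2],[5,50,95]),3))
    for b in("round","square","hex","oblong"):
        for d in models.masks_of("block_"+b,c)[:1]:
            p=P[d["region"]]; k=(p[:,2]>.052)&(p[:,2]<.062)
            if k.sum()>5: print(n,b,round(d["p"],2),k.sum(),rect(p[k]),np.round(np.median(p[k],0),4), round(p[:,2].max(),4))
E
```

```text
[[0.0, 0.284, -0.959], [-0.0, -0.959, -0.284], [-1.0, 0.0, -0.0]]
scene full_rack 0.73 rim (array([546.8, 193.7,  72.3, 233.5]), np.float64(0.006)) zpct [0.004 0.009 0.017]
scene empty_rack 0.66 rim (array([ 560.5, -184.3,   72.7,  235.5]), np.float64(-0.355)) zpct [0.004 0.006 0.016]
scene round 0.71 373 (array([546.4, 161.2,  35.7,  38.9]), np.float64(-0.748)) [0.5501 0.1618 0.058 ] 0.5082
scene square 0.69 318 (array([544.8, 220.4,  34.8,  35. ]), np.float64(0.002)) [0.5532 0.2188 0.0579] 0.5082
scene hex 0.57 381 (array([548.2, 281.6,  35.3,  41.2]), np.float64(-0.018)) [0.553  0.2798 0.0579] 0.5082
scene oblong 0.96 315 (array([548.1, 107.9,  25.8,  43.2]), np.float64(-1.47)) [0.5527 0.1083 0.0582] 0.5082
side full_rack 0.57 rim (array([542.5, 194.6,  71.9, 236. ]), np.float64(0.004)) zpct [0.002 0.01  0.016]
side empty_rack 0.73 rim (array([ 557. , -182.6,   74.1,  236.8]), np.float64(-0.363)) zpct [0.002 0.007 0.016]
side round 0.84 314 (array([542.1, 165. ,  35.3,  35.9]), np.float64(1.423)) [0.5389 0.1668 0.0576] 0.5492
side square 0.87 356 (array([541.2, 223. ,  35.5,  36.1]), np.float64(-0.023)) [0.5344 0.2293 0.0572] 0.5492
side hex 0.56 465 (array([543.9, 285.1,  38.4,  39.5]), np.float64(0.028)) [0.5415 0.2871 0.0575] 0.5492
side oblong 0.62 287 (array([544.4, 122.5,  44.8,  54.7]), np.float64(0.083)) [0.5413 0.1139 0.0576] 0.5492
```

Call:
step_arm([
  [0.025,0.032,-0.003,0,0,0.055],
  [0.025,0.032,-0.003,0,0,0.055],
  [0.025,0.032,-0.003,0,0,0.055],
  [0.025,0.032,-0.003,0,0,0.055],
  [0.025,0.032,-0.003,0,0,0.055],
  [0.025,0.032,-0.003,0,0,0.055],
  [0.025,0.032,-0.003,0,0,0.055],
  [0.025,0.032,-0.003,0,0,0.055],
  [0.025,0.032,-0.003,0,0,0.055],
  [0.025,0.032,-0.003,0,0,0.055],
  [0.025,0.032,-0.003,0,0,0.055],
  [0.025,0.032,-0.003,0,0,0.055],
], fingers=100, force=40)

```text
clock: 2.4
eef_pos: [0.4785, -0.2136, 0.2035]
tool_rot: [1.65, 0.848, -1.649]
wrist_force: [0.8, -1.1, -0.3]
finger_gap: 0.0852
```

Call:
step_arm([
  [0.005,0.04,0,0,0,0.052],
  [0.005,0.04,0,0,0,0.052],
  [0.005,0.04,0,0,0,0.052],
  [0.005,0.04,0,0,0,0.052],
  [0.005,0.04,0,0,0,0.052],
  [0.005,0.04,0,0,0,0.052],
  [0.005,0.04,0,0,0,0.052],
  [0.005,0.04,0,0,0,0.052],
  [0.005,0.04,0,0,0,0.052],
  [0.005,0.04,0,0,0,0.052],
  [0.005,0.04,0,0,0,0.052],
  [0.005,0.02,0,0,0,0.052],
])

```text
clock: 3.4
eef_pos: [0.5375, 0.249, 0.2036]
tool_rot: [1.206, 1.212, -1.203]
wrist_force: [0.2, -0.9, 0.5]
finger_gap: 0.0857
```

```bash
cat >> h.py <<'E'
def wcloud(c):
    z=c["z_map"]; v,u=np.mgrid[:420,:560]
    x=(u-c["cx"])/c["fx"]; y=(v-c["cy"])/c["fy"]; r=np.hypot(x,y)+1e-9
    k=np.tan(np.minimum(r,1.5))/r
    P=np.stack([x*k*z,y*k*z,z,np.ones_like(z)],-1)
    return (P@np.linalg.inv(c["extrinsics"]).T)[...,:3]
def wlook(name,racks=("full_rack",),blocks=("round","square","hex","oblong")):
    s=state(); M=R.from_rotvec(s["tool_rot"]).as_matrix()
    print("t",round(s["clock"],2),"tcp",np.round(s["eef_pos"],4),"yaw",round(np.arctan2(M[1,1],M[0,1]),3),"down",np.round(M[:,0],3))
    c=vision.camera("wrist"); P=wcloud(c); save(c,name)
    for t in racks:
        for d in models.masks_of(t,c)[:2]:
            p=P[d["region"]&(c["z_map"]>0)]; k=(p[:,2]>.010)&(p[:,2]<.020)
            if k.sum()>50: print(t,round(d["p"],2),rect(p[k]))
    for b in blocks:
        for d in models.masks_of("block_"+b,c)[:1]:
            p=P[d["region"]&(c["z_map"]>0)]; k=(p[:,2]>.052)&(p[:,2]<.062)
            if k.sum()>5: print(b,round(d["p"],2),k.sum(),rect(p[k]))
    return c,P
E
python3 -c "
from h import *
wlook('w1.png')"
```

```text
t 3.4 tcp [0.5375 0.249  0.2036] yaw 0.006 down [ 0.001  0.001 -1.   ]
full_rack 0.93 (array([544.8, 194.2,  72.8, 236.4]), np.float64(0.009))
round 0.97 1027 (array([543.4, 165. ,  36.8,  37.4]), np.float64(-1.539))
square 0.73 1177 (array([543.1, 223.3,  35.2,  35.6]), np.float64(1.551))
hex 0.75 1533 (array([545.3, 283.4,  38. ,  42.5]), np.float64(-1.051))
oblong 0.68 1168 (array([543.2, 223.3,  35.2,  35.5]), np.float64(1.555))
```

View pics/w1.png

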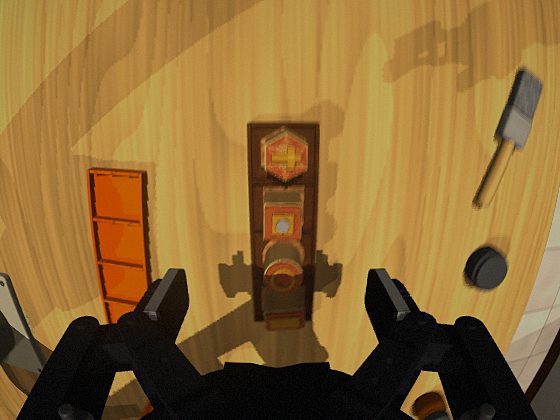

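Call:
step_arm([
  [0.004,0.017,-0.01,0,0,0],
  [0.004,0.0175,-0.02,0,0,0],
  [0,0,-0.025,0,0,0],
  [0,0,-0.025,0,0,0],
  [0,0,-0.025,0,0,0],
  [0,0,-0.02,0,0,0],
  [0,0,-0.018,0,0,0],
  [0,0,-0.015,0,0,0],
  [0,0,-0.01,0,0,0],
  [0,0,-0.0035,0,0,0],
])

```text
clock: 4.53
eef_pos: [0.5447, 0.2776, 0.0304]
tool_rot: [1.208, 1.21, -1.212]
wrist_force: [-0.5, 0.0, 0.2]
finger_gap: 0.0858
```

Call:
step_arm([
  [0,0,0,0,0,0],
  [0,0,0,0,0,0],
  [0,0,0,0,0,0],
  [0,0,0,0,0,0],
  [0,0,0,0,0,0],
  [0,0,0,0,0,0],
  [0,0,0,0,0,0],
  [0,0,0,0,0,0],
], fingers=0, force=40)

```text
clock: 5.2
eef_pos: [0.5462, 0.2796, 0.033]
tool_rot: [1.21, 1.209, -1.207]
wrist_force: [-0.4, -1.4, 6.4]
finger_gap: 0.0378
```

Call:
step_arm([
  [0,0,0.015,0,0,0],
  [0,0,0.03,0,0,0],
  [0,0,0.035,0,0,0],
  [0,0,0.03,0,0,0],
  [0,-0.02,0.01,0,0,-0.02],
  [0,-0.035,0.01,0,0,-0.03],
  [0,-0.038,0.01,0,0,-0.03],
  [0,-0.038,0,0,0,-0.03],
  [0,-0.038,0,0,0,-0.03],
  [0,-0.038,0,0,0,-0.03],
  [0,-0.038,0,0,0,-0.03],
  [0,-0.038,0,0,0,-0.03],
])

```text
clock: 6.2
eef_pos: [0.5449, -0.0054, 0.172]
tool_rot: [1.377, 1.091, -1.377]
wrist_force: [-0.1, -0.3, -1.9]
finger_gap: 0.0372
```

Call:
step_arm([
  [-0.001,-0.038,0,0,0,-0.03],
  [-0.001,-0.038,0,0,0,-0.03],
  [-0.001,-0.038,0,0,0,-0.03],
  [-0.001,-0.035,0,0,0,-0.03],
  [-0.001,-0.03,0,0,0,-0.015],
  [-0.001,-0.02,0,0,0,0],
  [0,0,0,0,0,0],
  [0,0,0,0,0,0],
])

```text
clock: 6.87
eef_pos: [0.539, -0.2036, 0.1718]
tool_rot: [1.474, 1.013, -1.474]
wrist_force: [0.3, 0.3, -1.5]
finger_gap: 0.0377
```

```bash
python3 -c "
from h import *
wlook('w2.png',('empty_rack',),('hex',))"
```

```text
t 6.87 tcp [ 0.539  -0.2036  0.1718] yaw -0.366 down [-0.  0. -1.]
empty_rack 0.94 (array([ 325.3, -189.1,   74.6,  236. ]), np.float64(-0.482))
empty_rack 0.92 (array([338.1,  66.7,  73.5,  73.6]), np.float64(1.455))
```

View pics/w2.png

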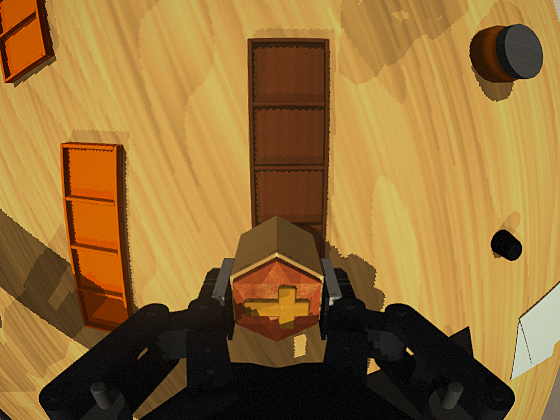

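```bash
python3 -c "
from h import *
c=vision.camera('wrist');P=wcloud(c)
m=(P[...,2]>.011)&(P[...,2]<.02)&(np.hypot(P[...,0]-.559,P[...,1]+.1835)<.14)&(c['z_map']>0)
v,u=np.mgrid[:420,:560]; m&=(v<225)&(u<340)&(u>235)
p=P[m][:,:2]*1000
for a in(-.35,-.355,-.36,-.365,-.37):
    X=np.array([np.cos(a),np.sin(a)]);Y=np.array([-X[1],X[0]])
    x=p@X;y=p@Y
    lo,hi=np.percentile(x,[.5,99.5]);t=np.percentile(y,99.5)
    print(a,hi-lo,np.round((lo+hi)/2*X+(t-118)*Y,1))
print(rect(P[m]))
"
```

```text
-0.35 72.40520491527366 [ 558.8 -184.6]
-0.355 71.96376194173627 [ 558.6 -184.6]
-0.36 71.80118076071415 [ 558.4 -184.6]
-0.365 72.00647485211266 [ 558.3 -184.5]
-0.37 72.4395360910587 [ 558.1 -184.4]
(array([ 570. , -154.1,   72.8,  172.2]), np.float64(-0.357))
```

Call:
step_arm([
  [-0.003,-0.02,0,0,0,0.003],
  [-0.005,-0.025,0,0,0,0.003],
  [-0.0044,-0.0207,-0.01,0,0,0],
  [0,0,-0.025,0,0,0],
  [0,0,-0.03,0,0,0],
  [0,0,-0.025,0,0,0],
  [0,0,-0.02,0,0,0],
  [0,0,-0.01,0,0,0],
  [0,0,0,0,0,0],
  [0,0,0,0,0,0],
])

```text
clock: 7.9
eef_pos: [0.5274, -0.2679, 0.052]
tool_rot: [1.467, 1.019, -1.467]
wrist_force: [-0.3, -0.0, -0.9]
finger_gap: 0.0374
```

Call:
step_arm([
  [-0.0008,-0.0014,-0.008,0,0,0],
  [0,0,-0.007,0,0,0],
  [0,0,-0.004,0,0,0],
  [0,0,-0.003,0,0,0],
  [0,0,0,0,0,0],
  [0,0,0,0,0,0],
])

```text
clock: 8.4
eef_pos: [0.5262, -0.2699, 0.0298]
tool_rot: [1.468, 1.018, -1.468]
wrist_force: [-0.6, 0.3, -1.6]
finger_gap: 0.0373
```

Call:
step_arm([
  [0,0,-0.0005,0,0,0],
  [0,0,0,0,0,0],
  [0,0,0,0,0,0],
  [0,0,0,0,0,0],
  [0,0,0,0,0,0],
  [0,0,0,0,0,0],
], fingers=100)

```text
clock: 8.9
eef_pos: [0.5263, -0.2699, 0.0294]
tool_rot: [1.468, 1.018, -1.468]
wrist_force: [0.8, -0.1, -0.2]
finger_gap: 0.0854
```

Call:
step_arm([
  [0,0,0.01,0,0,0],
  [0,0,0.025,0,0,0],
  [0,0,0.03,0,0,0],
  [0,0,0.03,0,0,0],
  [0,0,0.03,0,0,0],
  [0,0,0.02,0,0,0],
  [0.005,0.03,0.01,0,0,0.03],
  [0.005,0.038,0,0,0,0.03],
  [0.002,0.038,0,0,0,0.03],
  [0.001,0.038,0,0,0,0.03],
  [0.001,0.038,0,0,0,0.03],
  [0.001,0.038,0,0,0,0.03],
])

```text
clock: 9.9
eef_pos: [0.541, -0.0482, 0.1852]
tool_rot: [1.339, 1.12, -1.338]
wrist_force: [0.4, 0.3, -0.1]
finger_gap: 0.0855
```

Call:
step_arm([
  [0.001,0.038,0,0,0,0.03],
  [0.001,0.038,0,0,0,0.03],
  [0,0.038,0,0,0,0.03],
  [0,0.038,0,0,0,0.03],
  [0,0.038,0,0,0,0.03],
  [0,0.038,0,0,0,0.03],
  [0,0.02,0,0,0,0],
  [0,0,0,0,0,0],
  [0,0,0,0,0,0],
])

```text
clock: 10.65
eef_pos: [0.5429, 0.1991, 0.1848]
tool_rot: [1.206, 1.211, -1.206]
wrist_force: [-0.7, 0.1, -0.7]
finger_gap: 0.0855
```

```bash
python3 -c "
from h import *
wlook('w3.png',('full_rack',),('square','round','oblong'))
c=vision.camera('side');P=cloud(c);save(c,'s3.png',(100,250,180,420))
d=models.masks_of('block_hex',c)[0];p=P[d['region']];k=(p[:,2]>.045)&(p[:,2]<.059);print(d['p'],rect(p[k]),np.percentile(p[k][:,2],[50,95]))
"
```

```text
t 10.65 tcp [0.5429 0.1991 0.1848] yaw 0.004 down [ 0. -0. -1.]
full_rack 0.82 (array([544.6, 194.5,  72.7, 235.9]), np.float64(0.006))
square 0.56 1576 (array([543. , 222.5,  36. ,  36.5]), np.float64(-0.024))
round 0.94 1381 (array([543.4, 164.3,  36.7,  39.3]), np.float64(-1.057))
oblong 0.95 1041 (array([545.8, 110.1,  25.2,  43.8]), np.float64(-1.482))
0.57 (array([ 526.4, -265.3,   38. ,   43.3]), np.float64(0.686)) [0.05302386 0.05796807]
```

View pics/s3.png

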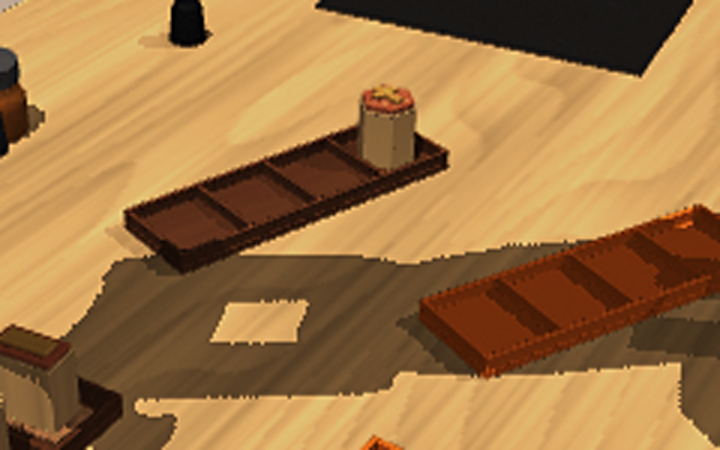

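The hex block stands in the rightmost compartment (crop pixel ~(385,130)). The square block is next.

Call:
step_arm([
  [0,0.012,-0.01,0,0,-0.015],
  [0,0.0117,-0.02,0,0,-0.013],
  [0,0,-0.025,0,0,0],
  [0,0,-0.025,0,0,0],
  [0,0,-0.025,0,0,0],
  [0,0,-0.02,0,0,0],
  [0,0,-0.015,0,0,0],
  [0,0,-0.009,0,0,0],
  [0,0,-0.003,0,0,0],
  [0,0,0,0,0,0],
  [0,0,0,0,0,0],
])

```text
clock: 11.92
eef_pos: [0.5438, 0.2218, 0.033]
tool_rot: [1.229, 1.196, -1.228]
wrist_force: [0.1, 0.2, -0.2]
finger_gap: 0.0856
```

Call:
step_arm([
  [0,0,0,0,0,0],
  [0,0,0,0,0,0],
  [0,0,0,0,0,0],
  [0,0,0,0,0,0],
  [0,0,0,0,0,0],
  [0,0,0,0,0,0],
  [0,0,0,0,0,0],
  [0,0,0,0,0,0],
], fingers=0)

```text
clock: 12.58
eef_pos: [0.5436, 0.222, 0.033]
tool_rot: [1.229, 1.196, -1.227]
wrist_force: [-0.4, -0.6, 6.8]
finger_gap: 0.0356
```

Call:
step_arm([
  [0,0,0.015,0,0,0],
  [0,0,0.03,0,0,0],
  [0,0,0.035,0,0,0],
  [0,0,0.03,0,0,0],
  [0,-0.02,0.01,0,0,-0.02],
  [0,-0.035,0.01,0,0,-0.03],
  [0,-0.038,0,0,0,-0.03],
  [0,-0.038,0,0,0,-0.03],
  [0,-0.038,0,0,0,-0.03],
  [0,-0.038,0,0,0,-0.03],
  [0,-0.038,0,0,0,-0.03],
  [0,-0.038,0,0,0,-0.03],
])

```text
clock: 13.58
eef_pos: [0.5426, -0.0629, 0.1623]
tool_rot: [1.396, 1.077, -1.396]
wrist_force: [0.7, -0.3, -1.1]
finger_gap: 0.0356
```

Call:
step_arm([
  [0.001,-0.038,0,0,0,-0.03],
  [0.001,-0.038,0,0,0,-0.03],
  [0.001,-0.038,0,0,0,-0.03],
  [0.001,-0.027,0,0,0,-0.014],
  [0,-0.01,-0.01,0,0,0],
  [0,0,-0.025,0,0,0],
  [0,0,-0.03,0,0,0],
  [0,0,-0.025,0,0,0],
  [0,0,-0.015,0,0,0],
  [0,0,-0.005,0,0,0],
  [0,0,0,0,0,0],
  [0,0,0,0,0,0],
])

```text
clock: 14.58
eef_pos: [0.5474, -0.2118, 0.0525]
tool_rot: [1.469, 1.017, -1.469]
wrist_force: [0.6, -0.6, -1.3]
finger_gap: 0.0356
```

Then lower, release, and go to the round block (543.4, 164.5).

Call:
step_arm([
  [0.0005,-0.0005,-0.008,0,0,0],
  [0,0,-0.007,0,0,0],
  [0,0,-0.005,0,0,0],
  [0,0,-0.003,0,0,0],
  [0,0,0,0,0,0],
  [0,0,0,0,0,0],
])

```text
clock: 15.08
eef_pos: [0.5478, -0.2127, 0.0293]
tool_rot: [1.469, 1.017, -1.469]
wrist_force: [0.1, 0.3, -0.5]
finger_gap: 0.0355
```

Call:
step_arm([
  [0,0,0,0,0,0],
  [0,0,0,0,0,0],
  [0,0,0,0,0,0],
  [0,0,0,0,0,0],
  [0,0,0,0,0,0],
  [0,0,0,0,0,0],
], fingers=100)

```text
clock: 15.58
eef_pos: [0.5478, -0.2127, 0.0294]
tool_rot: [1.469, 1.017, -1.469]
wrist_force: [0.2, -0.0, -0.1]
finger_gap: 0.0852
```

Call:
step_arm([
  [0,0,0.01,0,0,0],
  [0,0,0.025,0,0,0],
  [0,0,0.03,0,0,0],
  [0,0,0.03,0,0,0],
  [0,0,0.03,0,0,0],
  [0,0.02,0.02,0,0,0.03],
  [0,0.035,0.005,0,0,0.03],
  [0,0.038,0,0,0,0.03],
  [0,0.038,0,0,0,0.03],
  [0,0.038,0,0,0,0.03],
  [0,0.038,0,0,0,0.03],
  [0,0.038,0,0,0,0.03],
])

```text
clock: 16.58
eef_pos: [0.5474, 0.0341, 0.1803]
tool_rot: [1.318, 1.135, -1.317]
wrist_force: [0.2, -0.3, 0.6]
finger_gap: 0.0855
```

Call:
step_arm([
  [-0.001,0.038,0,0,0,0.03],
  [-0.001,0.038,0,0,0,0.03],
  [-0.001,0.03,0,0,0,0.03],
  [-0.001,0.018,0,0,0,0.03],
  [0,0.008,0,0,0,0.03],
  [0,0,-0.015,0,0,0],
  [0,0,-0.025,0,0,0],
  [0,0,-0.03,0,0,0],
  [0,0,-0.025,0,0,0],
  [0,0,-0.015,0,0,0],
  [0,0,0,0,0,0],
  [0,0,0,0,0,0],
])

```text
clock: 17.58
eef_pos: [0.5434, 0.1635, 0.0692]
tool_rot: [1.208, 1.21, -1.211]
wrist_force: [-0.1, -0.4, -0.1]
finger_gap: 0.0854
```

Call:
step_arm([
  [0,0.001,-0.012,0,0,0],
  [0,0,-0.012,0,0,0],
  [0,0,-0.008,0,0,0],
  [0,0,-0.004,0,0,0],
  [0,0,0,0,0,0],
  [0,0,0,0,0,0],
])

```text
clock: 18.08
eef_pos: [0.5436, 0.1653, 0.0331]
tool_rot: [1.209, 1.21, -1.21]
wrist_force: [-0.2, 0.0, -0.2]
finger_gap: 0.0857
```

Call:
step_arm([
  [0,0,0,0,0,0],
  [0,0,0,0,0,0],
  [0,0,0,0,0,0],
  [0,0,0,0,0,0],
  [0,0,0,0,0,0],
  [0,0,0,0,0,0],
  [0,0,0,0,0,0],
  [0,0,0,0,0,0],
], fingers=0)

```text
clock: 18.75
eef_pos: [0.5439, 0.1654, 0.0339]
tool_rot: [1.21, 1.209, -1.209]
wrist_force: [-1.8, -0.5, 5.5]
finger_gap: 0.0388
```

Call:
step_arm([
  [0,0,0.015,0,0,0],
  [0,0,0.03,0,0,0],
  [0,0,0.035,0,0,0],
  [0,0,0.03,0,0,0],
  [0.002,-0.02,0.01,0,0,-0.03],
  [0.002,-0.035,0.01,0,0,-0.03],
  [0.002,-0.038,0,0,0,-0.03],
  [0.002,-0.038,0,0,0,-0.03],
  [0.002,-0.038,0,0,0,-0.03],
  [0.002,-0.038,0,0,0,-0.03],
  [0.002,-0.038,0,0,0,-0.03],
  [0.002,-0.038,0,0,0,-0.03],
])

```text
clock: 19.75
eef_pos: [0.5593, -0.1195, 0.1633]
tool_rot: [1.385, 1.085, -1.385]
wrist_force: [0.5, -0.2, -0.4]
finger_gap: 0.0389
```

Call:
step_arm([
  [0.003,-0.025,0,0,0,-0.04],
  [0.003,-0.01,0,0,0,-0.04],
  [0.003,-0.005,0,0,0,-0.04],
  [0,0,0,0,0,0],
  [0,0,-0.01,0,0,0],
  [0,0,-0.025,0,0,0],
  [0,0,-0.03,0,0,0],
  [0,0,-0.025,0,0,0],
  [0,0,-0.015,0,0,0],
  [0,0,-0.005,0,0,0],
  [0,0,0,0,0,0],
  [0,0,0,0,0,0],
])

```text
clock: 20.75
eef_pos: [0.5689, -0.157, 0.0534]
tool_rot: [1.468, 1.018, -1.468]
wrist_force: [1.1, -0.2, -0.6]
finger_gap: 0.0389
```

Call:
step_arm([
  [0,-0.0005,-0.008,0,0,0],
  [0,0,-0.007,0,0,0],
  [0,0,-0.005,0,0,0],
  [0,0,-0.0035,0,0,0],
  [0,0,0,0,0,0],
  [0,0,0,0,0,0],
])

```text
clock: 21.25
eef_pos: [0.5688, -0.1583, 0.0299]
tool_rot: [1.469, 1.017, -1.469]
wrist_force: [0.0, 0.2, 0.7]
finger_gap: 0.0389
```

Call:
step_arm([
  [0,0,0,0,0,0],
  [0,0,0,0,0,0],
  [0,0,0,0,0,0],
  [0,0,0,0,0,0],
  [0,0,0,0,0,0],
  [0,0,0,0,0,0],
], fingers=100)

```text
clock: 21.75
eef_pos: [0.5687, -0.1582, 0.0298]
tool_rot: [1.469, 1.017, -1.469]
wrist_force: [0.5, -0.4, -0.1]
finger_gap: 0.0854
```

Call:
step_arm([
  [0,0,0.01,0,0,0],
  [0,0,0.025,0,0,0],
  [0,0,0.03,0,0,0],
  [0,0,0.03,0,0,0],
  [0,0,0.03,0,0,0],
  [-0.003,0.02,0.02,0,0,0.04],
  [-0.003,0.035,0.005,0,0,0.05],
  [-0.003,0.038,0,0,0,0.05],
  [-0.003,0.038,0,0,0,0.05],
  [-0.003,0.038,0,0,0,0.05],
  [-0.003,0.036,0,0,0,0.05],
  [-0.003,0.03,0,0,0,0.05],
])

```text
clock: 22.75
eef_pos: [0.5473, 0.0791, 0.1808]
tool_rot: [1.222, 1.201, -1.221]
wrist_force: [0.7, -0.0, -0.0]
finger_gap: 0.0854
```

Call:
step_arm([
  [-0.002,0.015,0,0,0,0.06],
  [0,0.005,0,0,0,0.05],
  [0,0,0,0,0,0],
  [0,0,0,0,0,0],
])

```text
clock: 23.08
eef_pos: [0.5457, 0.0971, 0.1804]
tool_rot: [1.143, 1.25, -1.143]
wrist_force: [0.2, 0.9, -0.8]
finger_gap: 0.0852
```

```bash
python3 -c "
from h import *
wlook('w4.png',('full_rack',),('oblong',))"
```

```text
t 23.08 tcp [0.5457 0.0971 0.1804] yaw 0.089 down [ 0.001 -0.    -1.   ]
full_rack 0.96 (array([544.8, 180.2,  72.8, 208.4]), np.float64(0.007))
oblong 0.76 1541 (array([546.2, 109.8,  25.2,  43.7]), np.float64(-1.482))
```

View pics/w4.png

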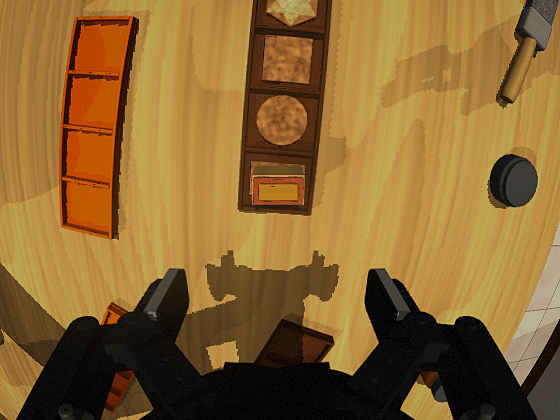

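Call:
step_arm([
  [0.0005,0.0065,-0.01,0,0,0],
  [0,0.006,-0.02,0,0,0],
  [0,0,-0.025,0,0,0],
  [0,0,-0.025,0,0,0],
  [0,0,-0.025,0,0,0],
  [0,0,-0.02,0,0,0],
  [0,0,-0.012,0,0,0],
  [0,0,-0.007,0,0,0],
  [0,0,-0.0035,0,0,0],
  [0,0,0,0,0,0],
  [0,0,0,0,0,0],
])

```text
clock: 24.15
eef_pos: [0.5468, 0.1094, 0.033]
tool_rot: [1.144, 1.25, -1.142]
wrist_force: [-0.5, 0.1, 0.0]
finger_gap: 0.085
```

Call:
step_arm([
  [0,0,0,0,0,0],
  [0,0,0,0,0,0],
  [0,0,0,0,0,0],
  [0,0,0,0,0,0],
  [0,0,0,0,0,0],
  [0,0,0,0,0,0],
  [0,0,0,0,0,0],
  [0,0,0,0,0,0],
], fingers=0)

```text
clock: 24.82
eef_pos: [0.5468, 0.1095, 0.0331]
tool_rot: [1.143, 1.25, -1.142]
wrist_force: [-0.4, 0.9, 7.5]
finger_gap: 0.0437
```

Call:
step_arm([
  [0,0,0.015,0,0,0],
  [0,0,0.03,0,0,0],
  [0,0,0.035,0,0,0],
  [0,0,0.03,0,0,0],
  [0.005,-0.02,0.01,0,0,-0.056],
  [0.005,-0.03,0.01,0,0,-0.056],
  [0.005,-0.032,0,0,0,-0.056],
  [0.005,-0.032,0,0,0,-0.056],
  [0.006,-0.032,0,0,0,-0.056],
  [0.006,-0.032,0,0,0,-0.056],
  [0.006,-0.022,0,0,0,-0.056],
  [0.005,-0.012,0,0,0,-0.056],
])

```text
clock: 25.82
eef_pos: [0.5893, -0.1054, 0.1623]
tool_rot: [1.471, 1.015, -1.471]
wrist_force: [0.1, 0.4, -1.5]
finger_gap: 0.0434
```

Call:
step_arm([
  [0,0,0,0,0,0],
  [0,0,-0.01,0,0,0],
  [0,0,-0.025,0,0,0],
  [0,0,-0.03,0,0,0],
  [0,0,-0.025,0,0,0],
  [0,0,-0.015,0,0,0],
  [0,0,-0.005,0,0,0],
  [0,0,0,0,0,0],
  [0,0,0,0,0,0],
])

```text
clock: 26.57
eef_pos: [0.5892, -0.1019, 0.0524]
tool_rot: [1.467, 1.019, -1.467]
wrist_force: [1.9, -0.3, -0.9]
finger_gap: 0.0435
```

Call:
step_arm([
  [0,-0.001,-0.008,0,0,0],
  [0,0,-0.007,0,0,0],
  [0,0,-0.005,0,0,0],
  [0,0,-0.003,0,0,0],
  [0,0,0,0,0,0],
  [0,0,0,0,0,0],
])

```text
clock: 27.07
eef_pos: [0.5893, -0.1038, 0.0293]
tool_rot: [1.468, 1.018, -1.468]
wrist_force: [0.0, 0.7, -1.0]
finger_gap: 0.0431
```

Call:
step_arm([
  [0,0,0,0,0,0],
  [0,0,0,0,0,0],
  [0,0,0,0,0,0],
  [0,0,0,0,0,0],
  [0,0,0,0,0,0],
  [0,0,0,0,0,0],
], fingers=100)

```text
clock: 27.57
eef_pos: [0.5893, -0.1037, 0.0293]
tool_rot: [1.468, 1.018, -1.468]
wrist_force: [0.8, -0.5, -0.1]
finger_gap: 0.0851
```

Call:
step_arm([
  [0,0,0.01,0,0,0],
  [0,0,0.025,0,0,0],
  [0,0,0.03,0,0,0],
  [0,0,0.03,0,0,0],
  [0,0,0.03,0,0,0],
  [-0.01,-0.03,0.03,0,0,0],
  [-0.012,-0.03,0.03,0,0,0],
  [-0.01,-0.03,0.02,0,0,0],
  [-0.01,-0.03,0,0,0,0],
  [-0.01,-0.03,0,0,0,0],
  [-0.01,-0.03,0,0,0,0],
  [-0.01,-0.03,0,0,0,0],
])

```text
clock: 28.57
eef_pos: [0.5176, -0.312, 0.2326]
tool_rot: [1.468, 1.017, -1.467]
wrist_force: [0.2, -0.4, -0.5]
finger_gap: 0.0856
```

Call:
step_arm([
  [-0.01,-0.03,0,0,0,0],
  [-0.01,-0.02,0,0,0,0],
  [0,0,0,0,0,0],
  [0,0,0,0,0,0],
])

```text
clock: 28.9
eef_pos: [0.4976, -0.3616, 0.2319]
tool_rot: [1.47, 1.016, -1.469]
wrist_force: [0.5, -0.8, 0.5]
finger_gap: 0.0855
```

Run:
```python
from h import *
t=-.36;X=np.array([np.cos(t),np.sin(t)]);Y=np.array([-X[1],X[0]])
c,P=wlook('w5.png',('empty_rack',))
for n in("wrist","side","scene"):
    if n!="wrist": c=vision.camera(n);P=cloud(c)
    if n=="side": save(c,'s5.png',(100,250,180,420))
    if n=="scene": save(c,'c5.png',(170,320,100,340)); save(c,'c6.png',(230,330,290,470))
    d=P[...,:2]*1000-[558.5,-184.5]; x=d@X;y=d@Y
    for yc in(87,29,-29,-87):
        k=(abs(x)<34)&(abs(y-yc)<28)&(P[...,2]>.046)&(P[...,2]<.0565)&(c["z_map"]>0)
        q=P[k]
        if k.sum()<20: continue
        A=np.c_[x[k],y[k],np.ones(k.sum())]; f=np.linalg.lstsq(A,q[:,2]*1000,rcond=None)[0]
        print(n,yc,k.sum(),"x",np.round(np.percentile(x[k],[1,99]),1),"y",np.round(np.percentile(y[k],[1,99])-yc,1),"z",round(np.median(q[:,2]),4),"slope",np.round(f[:2],3))
```

```text
t 28.9 tcp [ 0.4976 -0.3616  0.2319] yaw -0.36 down [ 0. -0. -1.]
empty_rack 0.66 (array([ 540.1, -232.9,   72.3,  131.1]), np.float64(-0.358))
empty_rack 0.6 (array([ 325.6, -189.8,   74. ,  235.4]), np.float64(-0.483))
square 0.67 1119 (array([ 547.9, -212.5,   33. ,   33.7]), np.float64(-0.357))
hex 0.58 1126 (array([ 527.5, -265.4,   34. ,   39.5]), np.float64(-0.359))
wrist -29 950 x [-17.7  17.6] y [-18.9  15.8] z 0.0532 slope [-0.001  0.041]
wrist -87 1085 x [-18.7  18.5] y [-19.4  19.7] z 0.0532 slope [-0.008  0.01 ]
side 87 164 x [-23.5  20. ] y [-13.5  13.1] z 0.0525 slope [ 0.046 -0.148]
side 29 172 x [-20.6  16.7] y [-18.6  16.3] z 0.0531 slope [ 0.12  -0.078]
side -29 151 x [-20.2  15.9] y [-17.   17.5] z 0.0523 slope [ 0.08  -0.064]
side -87 145 x [-21.   16.6] y [-18.5  20.7] z 0.0525 slope [ 0.092 -0.062]
scene 87 283 x [-19.1  23.7] y [-12.9  12.1] z 0.0532 slope [-0.049 -0.146]
scene 29 291 x [-16.1  20.6] y [-20.5  15.3] z 0.0535 slope [-0.07  -0.088]
scene -29 240 x [-16.   19.2] y [-18.4  17.4] z 0.053 slope [-0.057 -0.066]
scene -87 238 x [-17.4  20.2] y [-19.5  20.2] z 0.053 slope [-0.05 -0.09]
```

View pics/s5.png

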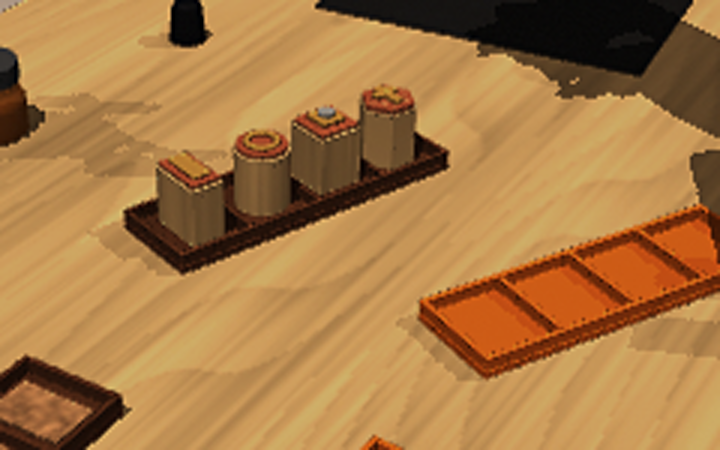

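View pics/c5.png

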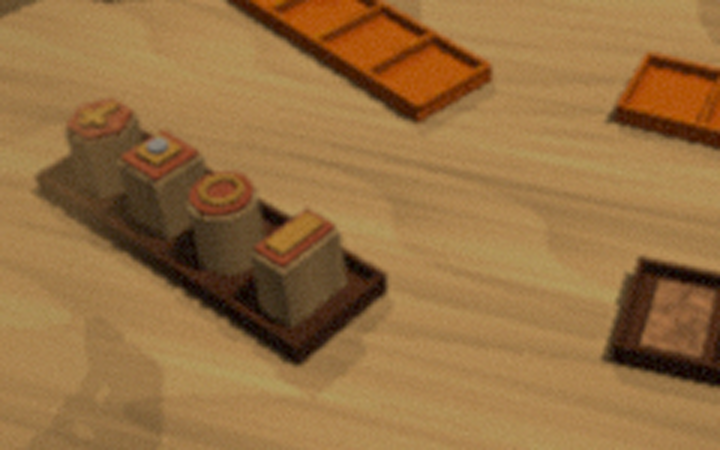

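View pics/c6.png

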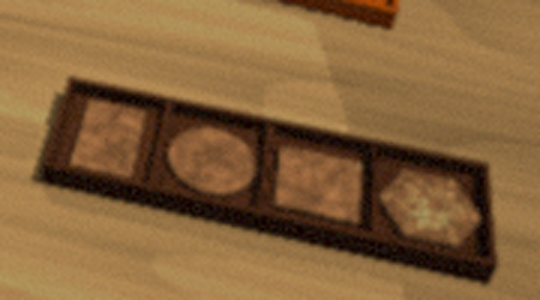

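```bash
python3 -c "
from bench import job; print(job.job_done())"
```

```text
the job is handed in; nothing more can be done
None
```

I moved all four blocks to the dark empty rack in reverse order and handed the job in at about 29 s on the robot clock. From left to right as the robot sees it, the row is now oblong, round, square, hex. The orange racks were left alone, and the gripper is open and clear of everything.

- **Position:** the last pictures show each block upright in its own compartment. Its outline sits within about 2 mm of the compartment centre.
- **Height:** the tops measure 52 to 53.5 mm, against the 54 mm expected with a block standing on the rack floor.
- **Weak points in the checks:** the final wrist picture took in only the square and hex blocks, and there the tops came out flat. The round and oblong blocks were checked only with the scene and side cameras. The flatness figures from those two cameras are too rough to rely on, so for those two blocks "flat" rests on the height and the look of the pictures. The two cameras also disagreed by up to 4 mm on positions.

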